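# Make up a spacer kit and clip it as ready

### The job

Make up the spacer kit for the next job: move any wrong-size spacers that were left in the black kit tray into the blue returns bin, and lay every 100 mm long, 24 mm square spacer from the bench flat inside the tray, leaving the shorter, longer and thicker ones on the bench, and the bench's other things, where they lie. Once the tray holds all the right spacers and no others, take the spring clip off its stand and clip it upright over the rim of the tray, its jaws reaching at least 10 mm down a wall, to mark the kit as ready.

Things in the scene. Friction and masses are not known exactly. Their poses are not given: they have to be found in the camera images.
- tray: black open kit tray, fixed to the bench, outside 166 (own x) x 236 (own y) x 45 mm high, walls and floor 8 mm thick; origin at the centre of its underside
- bin: blue open returns bin, fixed, outside 170 (own x) x 125 (own y) x 60 mm high, walls and floor 5 mm thick; origin at the centre of its underside
- stand: clip stand, fixed: a grey 70 x 90 x 6 mm foot with an upright steel plate 8 mm thick (own x), 70 mm wide (own y), top edge 45 mm above the bench; the clip starts clipped over this top edge; origin at the centre of its underside
- clip: steel spring clip with black grip bars, 91 mm tall, 30 mm wide (own y): two levers on a pivot 42 mm above the jaw tips. Origin midway between the jaw tips; own z up from jaws to handles; the jaws close along own x. Jaws: plates 5 mm thick; an edge may enter them about 30 mm deep, and the stand's enters 23 mm at the start. The frame is the +x lever's, which tilts up to 0.3 rad when squeezed
- clip_grip (a point): midway between the clip's two grip bars, 86 mm above the jaw tips: squeeze here along own x. The bars (10 mm thick, 26 mm long) span 64 mm over all; squeezing (about 6 N at first, 10 N at the stop) brings them to 36 mm and opens the jaws to 32 mm; let go, they spring shut. Squeezing can push the clip some mm down, and letting go draw it 10 to 15 mm up again: set it deep
- clip_jaw (a joint): angle of the clip's second lever: 0 when gripping an 8 mm thick edge, -0.2 fully shut, 0.6 fully open
- right1: a right-size spacer, 100 mm long, 24 x 24 mm: square aluminium tube spacer, lying; origin at the centre of its underside, own x along its length, z up from that underside. May be absent
- right2: a right-size spacer, 100 mm long, 24 x 24 mm: square aluminium tube spacer, lying; origin at the centre of its underside, own x along its length, z up from that underside. May be absent
- right3: a right-size spacer, 100 mm long, 24 x 24 mm: square aluminium tube spacer, lying; origin at the centre of its underside, own x along its length, z up from that underside. May be absent
- right4: a right-size spacer, 100 mm long, 24 x 24 mm: square aluminium tube spacer, lying; origin at the centre of its underside, own x along its length, z up from that underside. May be absent
- right5: a right-size spacer, 100 mm long, 24 x 24 mm: square aluminium tube spacer, lying; origin at the centre of its underside, own x along its length, z up from that underside. May be absent
- short: wrong size, 78 mm long, 24 x 24 mm, on the bench, to be left there: square aluminium tube spacer, lying; origin at the centre of its underside, own x along its length, z up from that underside
- long: wrong size, 125 mm long, 24 x 24 mm, on the bench, to be left there: square aluminium tube spacer, lying; origin at the centre of its underside, own x along its length, z up from that underside
- thick: wrong size, 100 mm long but 34 x 34 mm, on the bench, to be left there: square aluminium tube spacer, lying; origin at the centre of its underside, own x along its length, z up from that underside
- stray_short: wrong spacer left in the tray, 78 mm long, 24 x 24 mm: square aluminium tube spacer, lying; origin at the centre of its underside, own x along its length, z up from that underside. May be absent
- stray_long: wrong spacer left in the tray, 125 mm long, 24 x 24 mm: square aluminium tube spacer, lying; origin at the centre of its underside, own x along its length, z up from that underside. May be absent
- flux: bystander: white bottle 52 mm across, 130 mm tall, behind the spacers; origin under its centre
- tape: bystander: black roll of tape lying flat, 90 mm across, 25 mm high, behind the spacers; origin under its centre
- die: bystander: dark steel crimping die block, 70 x 40 x 30 mm, lying behind the spacers, by the tray; origin under its centre
- driver: bystander: screwdriver lying behind the spacers; own x along it
Not all that is in view belongs to the job. What is shaped like the right5 but red or turquoise is not meant.

How it is judged:
By the outcome, as a careful person would: the job done as asked, in the order asked, and still so for the second after the job is handed in, with the robot touching nothing.
Of right1, right2, right3, right4, right5 only 4 to 5 are there at a start; the rules pass over those that are not, and their reading is None.
Of stray_short, stray_long only 1 to 2 are there at a start; the rules pass over those that are not, and their reading is None.
At some moment in a run one of right1, right2, right3, right4, right5 may be knocked a few centimetres aside while the robot is not near it.
It also fails if it takes over 208 s, if anything falls off the work surface, if the arm or the gripper's body presses on something with over 40 N, if the wrist force passes 120 N, or if a joint passes its speed limit or range.

### The arm

A 6-joint arm with a two-finger parallel gripper is mounted at the origin on the work surface. World frame = base frame: x ahead of the robot, y to its left, z up, the work surface at z = 0. Lengths are in m, angles in rad, forces in N, time in s.
With the tool pointing down it reaches from about 0.25 to 0.775 m from the base axis. Payload 4 kg.
Tool frame: the origin (TCP) lies between the finger pads; the fingertips stand 11 mm ahead of it and the grasp point (between the pads) lies 8 mm behind it (robot.tip_extent is the z of the fingertips in the tool frame, in m); z points along the fingers, y is the line along which they close (so a half turn about z gives the same grasp; the last joint's range is limited). The gripper opens to 94 mm and grips with 3 to 60 N. Pads are 16 mm wide; open, the fingers measure 119 mm over their backs; the gripper's body (75 mm by 177 mm) begins 78 mm behind the grasp point.
Start: joints at [1.128, 0.087, 1.371, -0, 1.684, -0.103], TCP at [0.183, 0.519, 0.217] pointing down, gripper open.
Joint ranges: [-3.1, 3.1], [-0.76, 2.03], [0.27, 2.55], [-1.08, 4.22], [0.17, 2.65], [-2.57, 2.57]. Speed limits (rad/s): [2.79, 2.79, 3.14, 3.14, 3.14, 3.14].

### API

Orientations are given as [roll, pitch, yaw] about the fixed x, y, z axes, in that order (R = Rz(yaw) Ry(pitch) Rx(roll)).
In Python, from bench import robot, imaging gives the robot as it stands.
- The arm moves only by the shell command python3 -m pendant 'ROWS'. ROWS is JSON, a list of rows, each a list of 7 numbers: the shift along the world's x, y, z in cm, then the turn, a rotation vector about the world's x, y, z in degrees, then the opening, from 0 (shut) to 1 (fully open). In form: [[dx, dy, dz, ax, ay, az, jaw], ...]. A call has 1 to 8 rows; each row shifts and turns the commanded pose from where the row before left it; what a row does not reach is not made up. A row lasts 1/10 s, in which the tool goes at most 50 mm and 8.59 degrees, less where a joint would pass 70% of its speed; a pose out of reach is approached as far as the arm can. A call is refused whole if a number of a shift passes 5 or a number of a turn 8.59, either way. A call with a gripper value outside its range is refused whole. The fingers move at their own pace and stop on an object; the grip force is fixed at half the most. Time passes only in rows, so rows that do not move let the fingers close. It gives the time, the measured TCP pose, the force, the opening and the grip force at its end, in the units of the state.
- robot.get_obs(): the state, without advancing time (a new reading comes with each control period).
- imaging.snapshot(name): name is "side" or "top"; returns the picture (420x560x3 uint8, red, green, blue); there is no depth.
- imaging.camera_params(name): a dict with "camera_matrix" (3x3 intrinsics, pixels), "R" (3x3) and "t" (3): a world point X has camera coordinates R X + t. Camera axes: x right, y down, z forward; pixel columns grow to the right and rows downward; lengths in m; the calibration is good to about 2 mm. A picture is of the moment at which its call begins. camera_params takes no time and is no camera call.
- robot.close_job(): hands the job in; it is judged then, once.
The state is a dict: "time": time; "joint_positions": joint angles; "qvel": joint speeds; "joint_torque": joint torques, N m; "tool_pos": TCP position; "ee_rot": TCP orientation; "wrist_force": force on the tool from outside, world axes, zero at the start; "wrist_torque": the same for the moment, N m; "width": finger opening in m; "finger_force": force on a finger pad.
Only numpy, scipy, OpenCV 4.12 (cv2) and the standard library are available. Lean on these libraries where they do the work, as an engineer would, in place of code of your own. Each camera call takes 0.05 s, during which the arm holds its last target. There are 200 camera calls.

## Working session

There is one attempt and no reset: what is moved stays moved. The work goes in short steps, Python scripts to look and compute and a shell command to move; the robot and the scene stay as the last step left them, time stands still between calls to the robot, and variables do not carry over. Pictures are saved under pics/ and viewed, at most 14 in all, crops included, and the job is handed in when it is done.

```bash
ls; mkdir -p pics; python3 - <<'E'
from bench import robot, imaging
import cv2,numpy as np
for n in("side","top"):
    im=imaging.snapshot(n); cv2.imwrite(f"pics/{n}0.png",im[:,:,::-1])
    cv2.imwrite(f"pics/{n}0b.png",cv2.resize(im[:,:,::-1],(800,600),interpolation=cv2.INTER_CUBIC))
    p=imaging.camera_params(n);print(n,{k:np.round(v,4).tolist() for k,v in p.items()})
o=robot.get_obs();print(o['time'],o['tool_pos'],o['ee_rot'],o['width'],robot.tip_extent)
E
```

```text
pics
side {'camera_matrix': [[494.2401, 0.0, 274.109], [0.0, 494.2401, 208.0296], [0.0, 0.0, 1.0]], 'R': [[0.9554, -0.2953, 0.002], [-0.1965, -0.6406, -0.7423], [0.2205, 0.7088, -0.67]], 't': [-0.5553, 0.128, 1.4458]}
top {'camera_matrix': [[461.3102, 0.0, 282.5017], [0.0, 461.3102, 210.9063], [0.0, 0.0, 1.0]], 'R': [[-0.0078, -0.9997, -0.0239], [-0.9933, 0.0105, -0.1149], [0.1151, 0.0229, -0.9931]], 't': [-0.0631, 0.6004, 1.2652]}
0.1 [0.18311423 0.51812494 0.21540962] [-3.13959549e+00 -1.93841150e-04  2.80177472e+00] 0.0940119423797237 0.011
```

View pics/top0b.png

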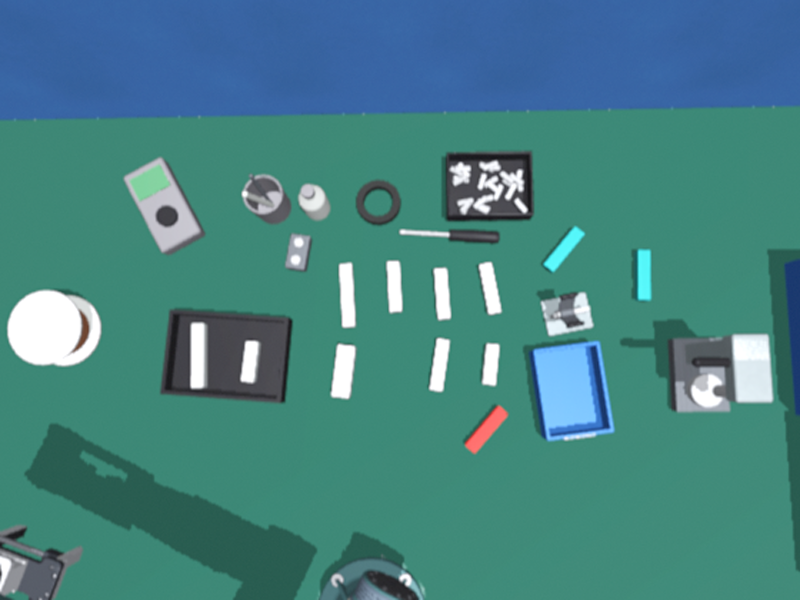

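View pics/side0b.png

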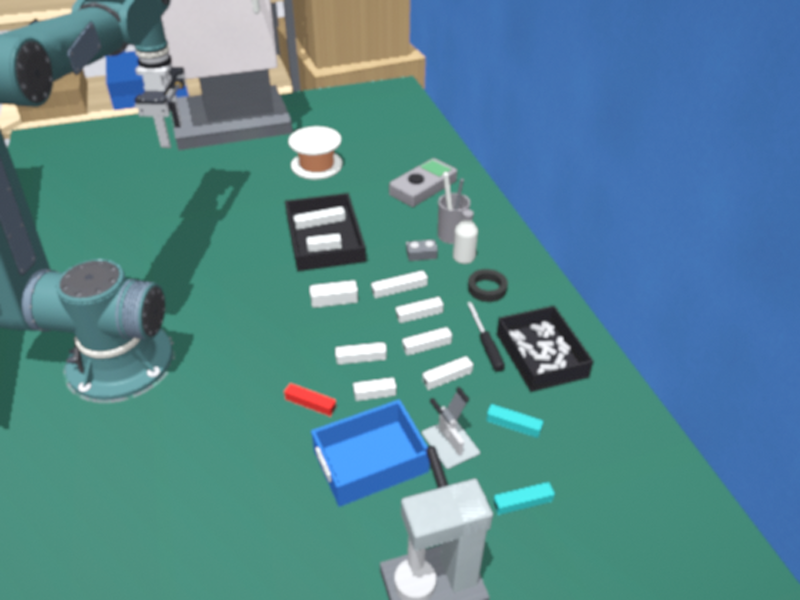

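The top view (800x600 px) shows seven white spacers on the bench:
- (347,295): looks like the long one.
- (343,371): wide, so the thick one.
- (491,364): looks like the short one.
- (394,287), (442,293), (490,288) and (440,365): candidates for the right size.

The tray holds two strays, a long one at (198,355) and a short one at (250,362). The bin is at (572,390) and the clip stand at (567,313). Next I'll measure them.

```bash
cat > h.py <<'E'
from bench import robot, imaging
import cv2,numpy as np
P={n:imaging.camera_params(n) for n in("side","top")}
def ray(n,u,v):
    p=P[n];K,R,t=(np.array(p[k]) for k in("camera_matrix","R","t"))
    return -R.T@t, R.T@np.linalg.solve(K,[u,v,1.])
def plane(n,u,v,z):
    c,d=ray(n,u,v); return c+d*(z-c[2])/d[2]
def proj(n,X):
    p=P[n];K,R,t=(np.array(p[k]) for k in("camera_matrix","R","t"))
    q=K@(R@np.array(X)+t); return q[:2]/q[2]
def tri(a,b): # top uv, side uv -> point, gap
    c1,d1=ray("top",*a);c2,d2=ray("side",*b)
    s=np.linalg.lstsq(np.c_[d1,-d2],c2-c1,rcond=None)[0]
    p,q=c1+d1*s[0],c2+d2*s[1]; return (p+q)/2,np.linalg.norm(p-q)
def blobs(im,z=0.024,th=165):
    hsv=cv2.cvtColor(im,cv2.COLOR_RGB2HSV)
    m=((hsv[...,1]<60)&(hsv[...,2]>th)).astype(np.uint8)
    cs,_=cv2.findContours(m,cv2.RETR_EXTERNAL,cv2.CHAIN_APPROX_NONE)
    out=[]
    for c in cs:
        if cv2.contourArea(c)<80: continue
        w=np.array([plane("top",u,v,z)[:2] for u,v in c[:,0]])
        (x,y),(a,b),_=r=cv2.minAreaRect((w*1000).astype(np.float32))
        bx=cv2.boxPoints(r); e=bx[1]-bx[0]; f=bx[2]-bx[1]; l=e if np.hypot(*e)>np.hypot(*f) else f
        yaw=np.degrees(np.arctan2(l[1],l[0]))%180
        M=cv2.moments(c); out.append((M['m10']/M['m00'],M['m01']/M['m00'],x,y,max(a,b),min(a,b),yaw))
    return out
def show(): 
    im=imaging.snapshot("top")
    for b in blobs(im):
        if 80<max(b[4:6])+15 and b[4]<150 and 250<b[2]<700: print("px %.0f,%.0f  xy %.0f %.0f  LxW %.0fx%.0f yaw %.0f"%b)
    return im
E
python3 - <<'E'
from h import *
im=cv2.imread("pics/top0.png")[:,:,::-1].copy()
for b in blobs(im): print("px %.0f,%.0f  xy %.0f %.0f  LxW %.0fx%.0f yaw %.0f"%b)
s=cv2.imread("pics/side0.png"); 
cv2.imwrite("pics/sc.png",cv2.resize(s[180:330,190:360],None,fx=4,fy=4,interpolation=cv2.INTER_CUBIC))
a=cv2.resize(im[160:320,220:440,::-1],None,fx=3.6,fy=3.6,interpolation=cv2.INTER_CUBIC); cv2.imwrite("pics/tc.png",a)
E
```

```text
px 3,398  xy 87 702  LxW 69x20 yaw 4
px 492,275  xy 424 -644  LxW 99x79 yaw 90
px 240,260  xy 464 53  LxW 105x39 yaw 173
px 343,255  xy 476 -238  LxW 84x29 yaw 173
px 174,253  xy 486 238  LxW 82x29 yaw 174
px 307,255  xy 476 -137  LxW 106x28 yaw 171
px 526,258  xy 464 -743  LxW 130x72 yaw 180
px 138,249  xy 499 342  LxW 128x28 yaw 2
px 397,220  xy 573 -390  LxW 93x71 yaw 101
px 37,230  xy 556 633  LxW 191x150 yaw 87
px 309,205  xy 617 -144  LxW 104x28 yaw 3
px 243,206  xy 616 45  LxW 130x29 yaw 3
px 343,201  xy 627 -239  LxW 106x28 yaw 10
px 276,200  xy 633 -49  LxW 105x28 yaw 3
px 208,176  xy 705 145  LxW 64x35 yaw 171
px 297,163  xy 740 -111  LxW 98x11 yaw 86
px 218,138  xy 815 117  LxW 55x54 yaw 70
px 186,140  xy 822 218  LxW 81x75 yaw 106
px 337,137  xy 813 -227  LxW 102x59 yaw 138
px 359,127  xy 837 -290  LxW 57x44 yaw 5
px 322,121  xy 862 -187  LxW 43x41 yaw 11
px 113,143  xy 807 425  LxW 179x88 yaw 29
```

View pics/tc.png

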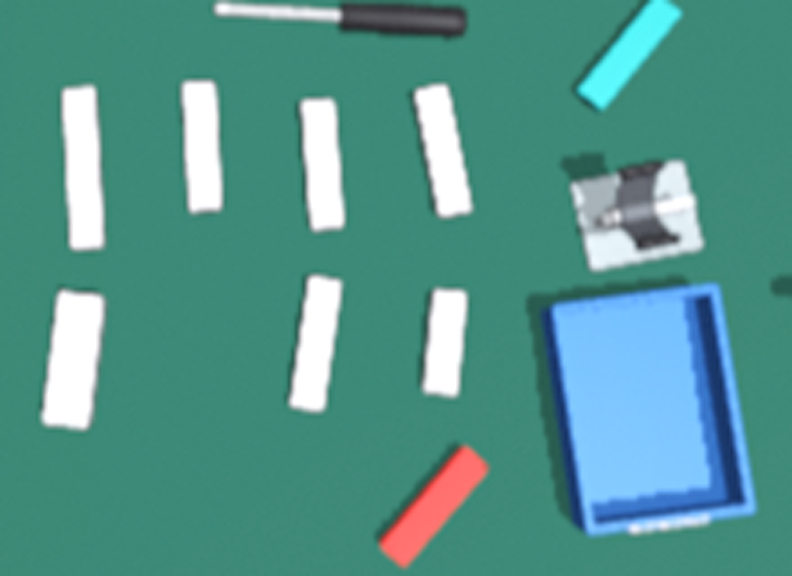

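View pics/sc.png

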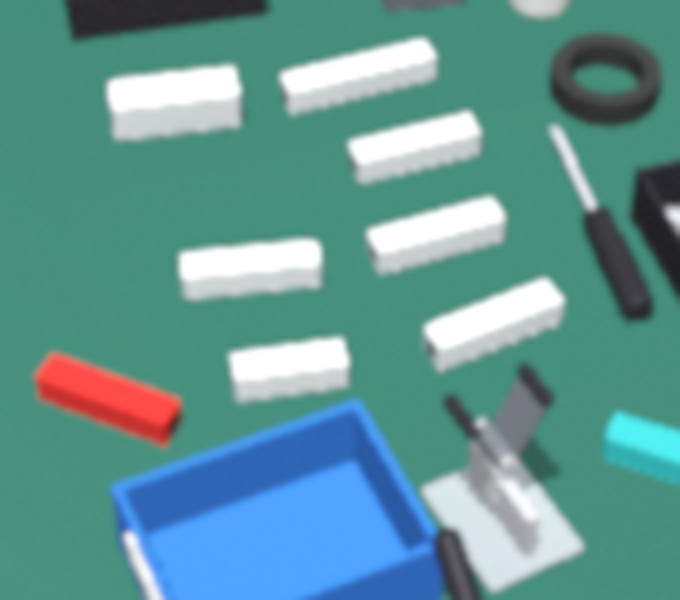

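```bash
python3 - <<'E'
from h import *
T=lambda x,y:(220+x/3.6,160+y/3.6); S=lambda x,y:(190+x/4,180+y/4); V=lambda x,y:(x*.7,y*.7)
def pr(n,a,b):
    p,g=tri(a,b); print(n,np.round(p*1000),"gap %.1f"%(g*1000))
for n,a,b in[("r4 far+y",(416,90),(545,278)),("r4 far-y",(448,85),(563,300)),("r4 near+y",(440,217),(425,327)),
 ("bar far",(642,170),(535,386)),("bar near",(655,240),(459,413)),
 ("bin far+y",(545,303),(113,488)),("x",(718,286),(357,402)),("bin TL",(545,303),(357,402)),("bin TR",(718,286),(440,530)),("bin BL",(588,533),(113,488)),
 ("r3 far+y",(302,100),(490,198)),("r1 near+y",(293,408),(181,253)),("stand plate end -y",(692,202),(530,510))]: pr(n,T(*a),S(*b))
for n,a,b in[("tray TL",(174,311),(350,195)),("tray TR",(292,318),(366,262)),("tray BR",(285,402),(300,268)),("tray BL",(163,394),(286,200))]: pr(n,V(*a),V(*b))
for n,a in [("tray TL",V(174,311)),("TR",V(292,318)),("BR",V(285,402)),("BL",V(163,394))]: print(n,np.round(plane("top",*a,.045)*1000))
for n,a in [("bin TL",T(545,303)),("TR",T(718,286)),("BR",T(755,512)),("BL",T(588,533))]: print(n,np.round(plane("top",*a,.060)*1000))
for n,a in [("foot TL",T(571,183)),("TR",T(684,160)),("BR",T(703,247)),("BL",T(592,271))]: print(n,np.round(plane("top",*a,.006)*1000))
for n,a in [("bar far",T(642,170)),("bar near",T(655,240))]: print(n,np.round(plane("top",*a,.108)*1000))
E
```

```text
r4 far+y [ 672. -220.   24.] gap 3.3
r4 far-y [ 676. -245.   26.] gap 3.1
r4 near+y [ 573. -237.   22.] gap 0.3
bar far [ 596. -376.  108.] gap 2.7
bar near [ 544. -383.  109.] gap 4.3
bin far+y [ 419. -311.   23.] gap 171.0
x [ 489. -407.  171.] gap 41.0
bin TL [ 501. -311.   52.] gap 4.3
bin TR [ 513. -437.   73.] gap 2.4
bin BL [ 331. -338.   59.] gap 1.7
r3 far+y [ 665. -129.   22.] gap 5.0
r1 near+y [ 425. -120.   25.] gap 0.8
stand plate end -y [ 578. -426.   52.] gap 3.2
tray TL [586. 384.  40.] gap 3.2
tray TR [570. 159.  -2.] gap 5.6
tray BR [407. 168.  12.] gap 5.1
tray BL [423. 398.  49.] gap 1.6
tray TL [584. 383.  45.]
TR [568. 150.  45.]
BR [405. 161.  45.]
BL [422. 399.  45.]
bin TL [ 503. -311.   60.]
TR [ 515. -441.   60.]
BR [ 347. -461.   60.]
BL [ 332. -337.   60.]
foot TL [ 600. -343.    6.]
TR [ 618. -433.    6.]
BR [ 548. -445.    6.]
BL [ 530. -357.    6.]
bar far [ 598. -376.  108.]
bar near [ 546. -384.  108.]
```

```bash
cat > go.py <<'E'
import sys
from h import *
from scipy.spatial.transform import Rotation as R
o=robot.get_obs(); p=o['tool_pos']*1000; r=R.from_euler('xyz',o['ee_rot'])
print("t %.1f p %s rpy %s w %.1f F %s ff %s"%(o['time'],np.round(p,1),np.round(np.degrees(o['ee_rot']),1),o['width']*1000,np.round(o['wrist_force'],1),np.round(o['finger_force'],1)))
if len(sys.argv)>4:
    x,y,z,w=map(float,sys.argv[1:5]); t=R.from_euler('xyz',[180,0,w],degrees=True)
    print("d cm",np.round((np.array([x,y,z])-p)/10,2),"rot",np.round((t*r.inv()).as_rotvec(degrees=True),1))
E
python3 -m pendant '[[4,-2.2,-0.8,0,0,2.7,0.43],[4,-2.2,-0.8,0,0,2.7,0.43],[4,-2.2,-0.8,0,0,2.7,0.43],[4,-2.2,-0.8,0,0,2.7,0.43],[4,-2.2,-0.8,0,0,2.7,0.43],[4,-2.2,-0.8,0,0,2.7,0.43],[4,-2.2,-0.8,0,0,2.7,0.43],[4,-2.2,-0.8,0,0,2.7,0.43]]'
python3 -m pendant '[[0,0,0,0,0,0,0.43],[0,0,0,0,0,0,0.43],[0,0,0,0,0,0,0.43]]'
python3 go.py 500 340 80 182; python3 -c "from bench import robot;print(robot.get_obs()['joint_positions'])"
```

```text
time: 0.9
tool_pos: [0.5045, 0.3413, 0.1516]
ee_rot: [-3.141, -0.001, -3.103]
wrist_force: [0.0, 0.2, 1.0]
width: 0.0404
finger_force: 0.0
time: 1.2
tool_pos: [0.5025, 0.3431, 0.1524]
ee_rot: [3.141, -0.001, -3.104]
wrist_force: [0.4, 0.6, 0.3]
width: 0.0404
finger_force: 0.0
t 1.2 p [502.5 343.1 152.4] rpy [ 180.    -0.  -177.8] w 40.4 F [0.4 0.6 0.3] ff 0.0
d cm [-0.25 -0.31 -7.24] rot [-0.  -0.  -0.2]
[ 5.05576082e-01  2.37089393e-01  1.32630668e+00  6.58890102e-04
  1.57875967e+00 -1.10295835e+00]
```

```bash
python3 -m pendant '[[-0.25,-0.3,-3,0,0,0,0.43],[0,0,-3,0,0,0,0.43],[0,0,-3,0,0,0,0.43],[0,0,-2,0,0,0,0.43],[0,0,-1.1,0,0,0,0.43],[0,0,-0.9,0,0,0,0.43]]' | tail -4
python3 -m pendant '[[0,0,0,0,0,0,0.43],[0,0,0,0,0,0,0.1],[0,0,0,0,0,0,0.1],[0,0,0,0,0,0,0.1],[0,0,0,0,0,0,0.1],[0,0,0,0,0,0,0.1]]'
python3 go.py 500 340 150 182
```

```text
ee_rot: [3.141, 0.0, -3.103]
wrist_force: [-0.2, 0.2, 0.7]
width: 0.0404
finger_force: 0.0
time: 2.4
tool_pos: [0.5017, 0.3402, 0.024]
ee_rot: [3.14, 0.002, -3.105]
wrist_force: [-1.2, 0.4, 5.3]
width: 0.0242
finger_force: 30.0
t 2.4 p [501.7 340.2  24. ] rpy [ 1.799e+02  1.000e-01 -1.779e+02] w 24.2 F [-1.2  0.4  5.3] ff 30.0
d cm [-0.17 -0.02 12.6 ] rot [-0.1  0.1 -0.1]
```

```bash
python3 -m pendant '[[0,0,2,0,0,0,0.1],[0,0,4,0,0,0,0.1],[0,0,4,0,0,0,0.1],[0,0,4,0,0,0,0.1],[0,-4.5,1,0,0,0,0.1],[0,-4.5,0,0,0,0,0.1],[0,-4.5,0,0,0,0,0.1],[-0.6,-4.5,0,0,0,0,0.1]]' | tail -3
python3 -m pendant '[[-0.6,-5,0,0,0,0,0.1],[-0.6,-5,0,0,0,0,0.1],[-0.6,-5,0,0,0,0,0.1],[-0.6,-5,0,0,0,0,0.1],[-0.6,-5,0,0,0,0,0.1],[-0.6,-5,0,0,0,0,0.1],[-0.6,-5,0,0,0,1,0.1],[-0.6,-5,0,0,0,1,0.1]]' | tail -3
python3 -m pendant '[[-0.6,-5,0,0,0,1,0.1],[-0.6,-5,0,0,0,1,0.1],[-0.6,-5,0,0,0,0,0.1],[-0.6,-2.5,0,0,0,0,0.1],[0,0,0,0,0,0,0.1],[0,0,0,0,0,0,0.1]]' 
python3 go.py 428 -415 100 186
```

```text
wrist_force: [1.1, -0.7, -1.1]
width: 0.0238
finger_force: 30.0
wrist_force: [0.4, -0.0, -0.5]
width: 0.0236
finger_force: 30.0
time: 4.6
tool_pos: [0.4227, -0.4113, 0.1714]
ee_rot: [3.139, -0.001, -3.036]
wrist_force: [-0.6, 1.0, -0.4]
width: 0.0238
finger_force: 30.0
t 4.6 p [ 422.7 -411.3  171.4] rpy [ 1.799e+02 -1.000e-01 -1.739e+02] w 23.8 F [-0.6  1.  -0.4] ff 30.0
d cm [ 0.53 -0.37 -7.14] rot [-0.1 -0.1 -0.1]
```

```bash
python3 -m pendant '[[0.5,-0.4,-3,0,0,0,0.1],[0,0,-4,0,0,0,0.1],[0,0,-4,0,0,0,0.1],[0,0,-2,0,0,0,0.1],[0,0,-1.6,0,0,0,0.1],[0,0,0,0,0,0,0.1],[0,0,0,0,0,0,0.1],[0,0,0,0,0,0,0.36]]' 
python3 -m pendant '[[0,0,0,0,0,0,0.36],[0,0,0,0,0,0,0.36],[0,0,3,0,0,0,0.36],[0,0,4,0,0,0,0.36],[0,0,4,0,0,0,0.36],[0,0,4,0,0,0,0.36],[0,0,0,0,0,0,0.43]]'
python3 - <<'E'
from h import *
im=show(); cv2.imwrite("pics/top1.png",im[:,:,::-1])
E
python3 go.py 487 236 170 174
```

```text
time: 5.4
tool_pos: [0.4294, -0.4157, 0.0285]
ee_rot: [-3.139, 0.002, -3.034]
wrist_force: [0.2, 0.5, 0.4]
width: 0.0288
finger_force: 0.0
time: 6.1
tool_pos: [0.431, -0.4187, 0.1865]
ee_rot: [-3.127, 0.01, -3.035]
wrist_force: [0.1, -0.6, 1.1]
width: 0.0386
finger_force: 0.0
px 343,255  xy 475 -238  LxW 81x29 yaw 173
px 240,260  xy 465 53  LxW 107x40 yaw 173
px 174,253  xy 486 238  LxW 83x29 yaw 174
px 307,254  xy 477 -137  LxW 104x28 yaw 171
px 526,257  xy 464 -743  LxW 130x72 yaw 180
px 397,221  xy 573 -390  LxW 93x73 yaw 102
px 309,205  xy 617 -144  LxW 105x29 yaw 3
px 343,201  xy 627 -239  LxW 106x28 yaw 10
px 243,206  xy 617 45  LxW 132x29 yaw 3
px 276,200  xy 633 -49  LxW 105x29 yaw 3
t 6.2 p [ 430.  -417.6  182.6] rpy [-179.5    0.4 -173.9] w 39.7 F [ 0.2  0.5 -0.2] ff 0.0
d cm [ 5.7  65.36 -1.26] rot [  0.5   0.4 -12.1]
```

```bash
python3 -m pendant '[[0.4,4.7,0,0,0,-0.9,0.43],[0.4,4.7,0,0,0,-0.9,0.43],[0.4,4.7,0,0,0,-0.9,0.43],[0.4,4.7,0,0,0,-0.9,0.43],[0.4,4.7,0,0,0,-0.9,0.43],[0.4,4.7,0,0,0,-0.9,0.43],[0.4,4.7,0,0,0,-0.9,0.43],[0.4,4.7,0,0,0,-0.9,0.43]]' | tail -3
python3 -m pendant '[[0.4,4.7,0,0,0,-0.9,0.43],[0.4,4.7,0,0,0,-0.9,0.43],[0.4,4.7,0,0,0,-0.9,0.43],[0.4,4.7,0,0,0,-0.9,0.43],[0.4,4.7,0,0,0,-0.9,0.43],[0.4,4.2,0,0,0,-0.6,0.43],[0,0,0,0,0,0,0.43],[0,0,0,0,0,0,0.43]]' | tail -3
python3 go.py 487 236 22 174
```

```text
wrist_force: [0.8, 0.5, 1.0]
width: 0.0407
finger_force: 0.0
wrist_force: [-0.9, -0.7, 0.6]
width: 0.0404
finger_force: 0.0
t 7.8 p [483.6 237.8 175.2] rpy [-1.799e+02 -1.000e-01  1.740e+02] w 40.4 F [-0.9 -0.7  0.6] ff 0.0
d cm [  0.34  -0.18 -15.32] rot [ 0.1 -0.1  0. ]
```

```bash
python3 -m pendant '[[0.3,-0.2,-4,0,0,0,0.43],[0,0,-4,0,0,0,0.43],[0,0,-4,0,0,0,0.43],[0,0,-2.3,0,0,0,0.43],[0,0,-1,0,0,0,0.43],[0,0,0,0,0,0,0.43],[0,0,0,0,0,0,0.43],[0,0,0,0,0,0,0.1]]' | tail -5
python3 -m pendant '[[0,0,0,0,0,0,0.1],[0,0,0,0,0,0,0.1],[0,0,0,0,0,0,0.1],[0,0,0,0,0,0,0.1],[0,0,2,0,0,0,0.1],[0,0,4,0,0,0,0.1],[0,0,4,0,0,0,0.1],[0,0,5,0,0,0,0.1]]'
python3 go.py 420 -361 172 186
```

```text
tool_pos: [0.4888, 0.2357, 0.0256]
ee_rot: [3.14, 0.004, 3.033]
wrist_force: [0.6, -0.1, 0.2]
width: 0.0352
finger_force: 0.0
time: 9.35
tool_pos: [0.4856, 0.2349, 0.1723]
ee_rot: [-3.139, -0.005, 3.034]
wrist_force: [1.2, 0.7, -1.5]
width: 0.0237
finger_force: 30.0
t 9.3 p [485.6 234.9 172.3] rpy [-179.9   -0.3  173.8] w 23.7 F [ 1.2  0.7 -1.5] ff 30.0
d cm [-6.560e+00 -5.959e+01 -3.000e-02] rot [ 0.1 -0.3 12.2]
```

```bash
python3 -m pendant '[[-0.5,-4.6,0,0,0,0.9,0.1],[-0.5,-4.6,0,0,0,0.9,0.1],[-0.5,-4.6,0,0,0,0.9,0.1],[-0.5,-4.6,0,0,0,0.9,0.1],[-0.5,-4.6,0,0,0,0.9,0.1],[-0.5,-4.6,0,0,0,0.9,0.1],[-0.5,-4.6,0,0,0,0.9,0.1],[-0.5,-4.6,0,0,0,0.9,0.1]]' | tail -3
python3 -m pendant '[[-0.5,-4.6,0,0,0,0.9,0.1],[-0.5,-4.6,0,0,0,0.9,0.1],[-0.5,-4.6,0,0,0,0.9,0.1],[-0.5,-4.6,0,0,0,0.9,0.1],[-0.5,-4.6,0,0,0,0.9,0.1],[0,0,0,0,0,0,0.1],[0,0,0,0,0,0,0.1]]' | tail -3
python3 go.py 420 -361 25 186
```

```text
wrist_force: [0.1, -0.3, -0.9]
width: 0.0239
finger_force: 30.0
wrist_force: [-0.6, 0.5, -1.1]
width: 0.0236
finger_force: 30.0
t 10.8 p [ 421.6 -362.7  172.1] rpy [ 1.798e+02 -1.000e-01 -1.746e+02] w 23.6 F [-0.6  0.5 -1.1] ff 30.0
d cm [ -0.16   0.17 -14.71] rot [-0.2 -0.1  0.6]
```

```bash
python3 -m pendant '[[-0.2,0.2,-4,0,0,0,0.1],[0,0,-4,0,0,0,0.1],[0,0,-4,0,0,0,0.1],[0,0,-1.7,0,0,0,0.1],[0,0,-0.8,0,0,0,0.1],[0,0,0,0,0,0,0.1],[0,0,0,0,0,0,0.1],[0,0,0,0,0,0,0.36]]' | tail -5
python3 -m pendant '[[0,0,0,0,0,0,0.36],[0,0,0,0,0,0,0.36],[0,0,3,0,0,0,0.36],[0,0,4,0,0,0,0.36],[0,0,4,0,0,0,0.36],[0,0,4,0,0,0,0.36]]' | tail -5
python3 -m pendant '[[4,2.4,0,0,0,0.8,0.43],[4,2.4,0,0,0,0.8,0.43],[4,2.4,0,0,0,0.8,0.43],[4,2.4,0,0,0,0.8,0.43],[4.5,2.5,0,0,0,0.8,0.43],[0,0,0,0,0,0,0.43],[0,0,0,0,0,0,0.43]]' | tail -5
python3 - <<'E'
from h import *
im=show(); cv2.imwrite("pics/top2.png",cv2.resize(im[:,:,::-1],(800,600)))
E
python3 go.py 628 -239 15 190
```

```text
tool_pos: [0.4216, -0.3614, 0.0308]
ee_rot: [-3.138, 0.003, -3.045]
wrist_force: [-0.5, 0.8, -0.3]
width: 0.0289
finger_force: 0.0
tool_pos: [0.4201, -0.3605, 0.1805]
ee_rot: [-3.141, 0.0, -3.045]
wrist_force: [0.4, -1.2, -0.7]
width: 0.0342
finger_force: 0.0
tool_pos: [0.6245, -0.2396, 0.1779]
ee_rot: [3.141, -0.001, -2.973]
wrist_force: [-0.1, -0.5, 0.5]
width: 0.04
finger_force: 0.0
px 389,275  xy 419 -363  LxW 79x28 yaw 5
px 492,275  xy 424 -644  LxW 99x79 yaw 90
px 409,272  xy 426 -418  LxW 127x28 yaw 4
px 240,259  xy 466 52  LxW 104x39 yaw 173
px 526,257  xy 464 -743  LxW 130x72 yaw 180
px 401,222  xy 574 -390  LxW 93x73 yaw 101
px 309,204  xy 618 -144  LxW 104x27 yaw 4
px 243,206  xy 617 45  LxW 132x29 yaw 3
px 276,200  xy 633 -49  LxW 104x28 yaw 4
t 13.0 p [ 623.7 -240.4  178.4] rpy [-180.    -0.  -170.5] w 40.6 F [-0.7 -0.2  0.8] ff 0.0
d cm [  0.43   0.14 -16.34] rot [ 0.  -0.   0.5]
```

View pics/top2.png

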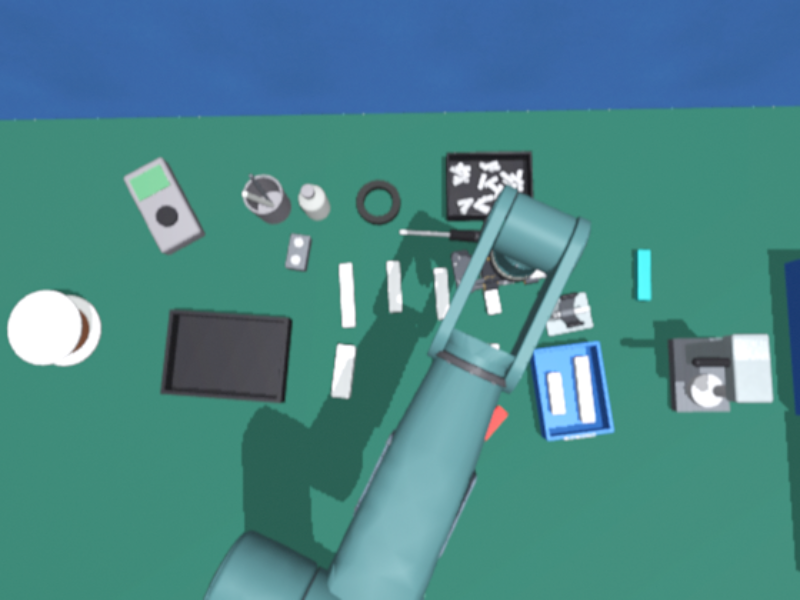

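Both strays lie in the bin and the tray is empty. The spacer under the gripper, right4, has not moved. I'm picking it up now.

```bash
python3 -m pendant '[[0.4,0.1,-4,0,0,0.5,0.43],[0,0,-4,0,0,0,0.43],[0,0,-4,0,0,0,0.43],[0,0,-3,0,0,0,0.43],[0,0,-1.3,0,0,0,0.43],[0,0,0,0,0,0,0.43],[0,0,0,0,0,0,0.43],[0,0,0,0,0,0,0.1]]' | tail -5
python3 -m pendant '[[0,0,0,0,0,0,0.1],[0,0,0,0,0,0,0.1],[0,0,0,0,0,0,0.1],[0,0,0,0,0,0,0.1],[0,0,2,0,0,0,0.1],[0,0,4,0,0,0,0.1],[0,0,4,0,0,0,0.1],[0,0,5,0,0,0,0.1]]'
python3 go.py 509 350 172 176
```

```text
tool_pos: [0.6293, -0.2403, 0.0184]
ee_rot: [-3.139, 0.004, -2.967]
wrist_force: [0.0, 0.1, -0.6]
width: 0.0354
finger_force: 0.0
time: 14.6
tool_pos: [0.6267, -0.2387, 0.1642]
ee_rot: [3.139, -0.004, -2.966]
wrist_force: [0.4, -0.6, -1.0]
width: 0.0238
finger_force: 30.0
t 14.6 p [ 626.7 -238.7  164.2] rpy [ 179.8   -0.2 -170. ] w 23.8 F [ 0.4 -0.6 -1. ] ff 30.0
d cm [-11.77  58.87   0.78] rot [ -0.1  -0.3 -14. ]
```

```bash
python3 -m pendant '[[-0.9,4.5,0,0,0,-1.1,0.1],[-0.9,4.5,0,0,0,-1.1,0.1],[-0.9,4.5,0,0,0,-1.1,0.1],[-0.9,4.5,0,0,0,-1.1,0.1],[-0.9,4.5,0,0,0,-1.1,0.1],[-0.9,4.5,0,0,0,-1.1,0.1],[-0.9,4.5,0,0,0,-1.1,0.1],[-0.9,4.5,0,0,0,-1.1,0.1]]' | tail -3
python3 -m pendant '[[-0.9,4.5,0,0,0,-1.1,0.1],[-0.9,4.5,0,0,0,-1.1,0.1],[-0.9,4.5,0,0,0,-1.1,0.1],[-0.9,4.5,0,0,0,-1.1,0.1],[-0.9,4.5,0,0,0,-1.1,0.1],[0,0,0,0,0,0,0.1],[0,0,0,0,0,0,0.1]]' | tail -3
python3 - <<'E'
from h import *
show()
E
python3 go.py 509 350 25 176
```

```text
wrist_force: [1.2, -0.2, -0.6]
width: 0.0239
finger_force: 30.0
wrist_force: [0.4, -0.8, -1.5]
width: 0.024
finger_force: 30.0
px 389,275  xy 419 -363  LxW 79x28 yaw 5
px 492,275  xy 424 -644  LxW 99x79 yaw 90
px 409,272  xy 426 -418  LxW 127x28 yaw 4
px 240,260  xy 465 52  LxW 106x39 yaw 173
px 343,255  xy 476 -238  LxW 84x29 yaw 173
px 307,255  xy 476 -137  LxW 106x28 yaw 171
px 526,257  xy 464 -743  LxW 130x72 yaw 180
px 104,236  xy 529 443  LxW 92x23 yaw 2
px 397,220  xy 573 -390  LxW 93x73 yaw 102
px 24,213  xy 606 679  LxW 123x43 yaw 119
px 309,205  xy 617 -144  LxW 105x29 yaw 3
px 243,206  xy 616 45  LxW 132x29 yaw 3
px 276,200  xy 633 -49  LxW 105x29 yaw 3
t 16.1 p [510.8 345.4 164.9] rpy [-179.9   -0.   175.8] w 23.6 F [-0.6 -0.3 -0.8] ff 30.0
d cm [ -0.18   0.46 -13.99] rot [ 0.1 -0.   0.2]
```

```bash
python3 -m pendant '[[-0.2,0.4,-4,0,0,0,0.1],[0,0,-4,0,0,0,0.1],[0,0,-3.5,0,0,0,0.1],[0,0,-1.5,0,0,0,0.1],[0,0,-1,0,0,0,0.1],[0,0,0,0,0,0,0.1],[0,0,0,0,0,0,0.1],[0,0,0,0,0,0,0.36]]' | tail -5
python3 -m pendant '[[0,0,0,0,0,0,0.36],[0,0,0,0,0,0,0.36],[0,0,3,0,0,0,0.36],[0,0,4,0,0,0,0.36],[0,0,4,0,0,0,0.36],[0,0,4,0,0,0,0.36],[1,-4.5,0,0,0,0.7,0.43],[1,-4.5,0,0,0,0.7,0.43]]' | tail -5
python3 -m pendant '[[1,-4.5,0,0,0,0.7,0.43],[1,-4.5,0,0,0,0.7,0.43],[1,-4.5,0,0,0,0.7,0.43],[1,-4.5,0,0,0,0.7,0.43],[1,-4.5,0,0,0,0.7,0.43],[1,-4.5,0,0,0,0.7,0.43],[1,-4.5,0,0,0,0.7,0.43],[1,-4.5,0,0,0,0.7,0.43]]' | tail -5
python3 -m pendant '[[0.9,-4.5,0,0,0,0,0.43],[0,0,0,0,0,0,0.43],[0,0,0,0,0,0,0.43]]' | tail -5
python3 - <<'E'
from h import *
show()
E
python3 go.py 618 -144 15 183
```

```text
tool_pos: [0.5103, 0.3501, 0.0273]
ee_rot: [3.14, 0.003, 3.067]
wrist_force: [0.7, -0.2, -0.3]
width: 0.0287
finger_force: 0.0
tool_pos: [0.53, 0.2603, 0.1783]
ee_rot: [3.14, 0.005, 3.095]
wrist_force: [0.4, -0.6, -0.0]
width: 0.04
finger_force: 0.0
tool_pos: [0.6092, -0.1021, 0.1759]
ee_rot: [3.142, 0.001, -3.093]
wrist_force: [0.3, 0.3, 0.5]
width: 0.0403
finger_force: 0.0
tool_pos: [0.6179, -0.1461, 0.1752]
ee_rot: [3.141, -0.0, -3.096]
wrist_force: [-0.6, -0.2, -0.3]
width: 0.0408
finger_force: 0.0
px 389,275  xy 419 -363  LxW 79x28 yaw 5
px 492,275  xy 424 -644  LxW 99x79 yaw 90
px 409,272  xy 426 -418  LxW 127x28 yaw 4
px 240,260  xy 465 52  LxW 102x36 yaw 173
px 343,255  xy 476 -238  LxW 84x29 yaw 173
px 526,258  xy 464 -743  LxW 130x72 yaw 180
px 135,245  xy 509 352  LxW 105x29 yaw 176
px 397,220  xy 573 -390  LxW 93x73 yaw 102
px 273,195  xy 644 -42  LxW 75x16 yaw 3
px 242,205  xy 618 46  LxW 129x28 yaw 3
t 18.9 p [ 617.9 -144.9  175.4] rpy [ 179.9   -0.  -177.3] w 40.3 F [ 0.1  0.7 -0.5] ff 0.0
d cm [ 1.000e-02  9.000e-02 -1.604e+01] rot [-0.1 -0.   0.3]
```

```bash
python3 -m pendant '[[0,0.1,-4,0,0,0.3,0.43],[0,0,-4,0,0,0,0.43],[0,0,-4,0,0,0,0.43],[0,0,-3,0,0,0,0.43],[0,0,-1,0,0,0,0.43],[0,0,0,0,0,0,0.43],[0,0,0,0,0,0,0.43],[0,0,0,0,0,0,0.1]]' | tail -5
python3 -m pendant '[[0,0,0,0,0,0,0.1],[0,0,0,0,0,0,0.1],[0,0,0,0,0,0,0.1],[0,0,0,0,0,0,0.1],[0,0,2,0,0,0,0.1],[0,0,4,0,0,0,0.1],[0,0,4,0,0,0,0.1],[0,0,5,0,0,0,0.1]]'|tail -5
python3 -m pendant '[[-1.1,4.4,0,0,0,-0.7,0.1],[-1.1,4.4,0,0,0,-0.7,0.1],[-1.1,4.4,0,0,0,-0.7,0.1],[-1.1,4.4,0,0,0,-0.7,0.1],[-1.1,4.4,0,0,0,-0.7,0.1],[-1.1,4.4,0,0,0,-0.7,0.1],[-1.1,4.4,0,0,0,-0.7,0.1],[-1.1,4.4,0,0,0,-0.7,0.1]]' | tail -3
python3 -m pendant '[[-1.1,4.4,0,0,0,-0.7,0.1],[-1.1,4.4,0,0,0,-0.7,0.1],[0,0,0,0,0,0,0.1],[0,0,0,0,0,0,0.1]]' | tail -3
python3 go.py 505 298 25 176
```

```text
tool_pos: [0.6196, -0.1443, 0.018]
ee_rot: [-3.14, 0.004, -3.088]
wrist_force: [-0.1, -0.0, -0.1]
width: 0.0354
finger_force: 0.0
tool_pos: [0.6164, -0.1441, 0.1641]
ee_rot: [3.14, -0.005, -3.089]
wrist_force: [0.3, -0.1, -1.5]
width: 0.0235
finger_force: 30.0
wrist_force: [0.6, 0.5, -0.2]
width: 0.0237
finger_force: 30.0
wrist_force: [0.0, 0.2, -0.4]
width: 0.0238
finger_force: 30.0
t 21.7 p [507.4 296.2 164.6] rpy [-1.799e+02 -1.000e-01  1.762e+02] w 23.8 F [ 0.   0.2 -0.4] ff 30.0
d cm [ -0.24   0.18 -13.96] rot [ 0.1 -0.1 -0.2]
```

```bash
python3 -m pendant '[[-0.2,0.2,-4,0,0,0,0.1],[0,0,-4,0,0,0,0.1],[0,0,-3.5,0,0,0,0.1],[0,0,-1.5,0,0,0,0.1],[0,0,-1,0,0,0,0.1],[0,0,0,0,0,0,0.1],[0,0,0,0,0,0,0.1],[0,0,0,0,0,0,0.36]]' | tail -5
python3 -m pendant '[[0,0,0,0,0,0,0.36],[0,0,0,0,0,0,0.36],[0,0,3,0,0,0,0.36],[0,0,4,0,0,0,0.36],[0,0,4,0,0,0,0.36],[0,0,4,0,0,0,0.36],[1.6,-4.3,0,0,0,0.9,0.43],[1.6,-4.3,0,0,0,0.9,0.43]]' | tail -5
python3 -m pendant '[[1.6,-4.3,0,0,0,0.9,0.43],[1.6,-4.3,0,0,0,0.9,0.43],[1.6,-4.3,0,0,0,0.9,0.43],[1.6,-4.3,0,0,0,0.9,0.43],[1.6,-4.3,0,0,0,0.9,0.43],[1.6,-4.3,0,0,0,0.9,0.43],[0,0,0,0,0,0,0.43],[0,0,0,0,0,0,0.43]]' | tail -5
python3 - <<'E'
from h import *
im=show(); cv2.imwrite("pics/top3.png",cv2.resize(im[:,:,::-1],(800,600)))
b=cv2.imread("pics/side0.png");s=imaging.snapshot("side");cv2.imwrite("pics/side3.png",cv2.resize(s[100:310,180:460,::-1],(800,600)))
E
python3 go.py 634 -48 15 183.5
```

```text
tool_pos: [0.5074, 0.298, 0.0272]
ee_rot: [3.14, 0.003, 3.072]
wrist_force: [0.4, 0.6, -0.3]
width: 0.0289
finger_force: 0.0
tool_pos: [0.5391, 0.2123, 0.1785]
ee_rot: [3.14, 0.005, 3.108]
wrist_force: [-0.4, -0.6, 0.1]
width: 0.0402
finger_force: 0.0
tool_pos: [0.634, -0.0471, 0.1751]
ee_rot: [3.141, -0.001, -3.087]
wrist_force: [-0.2, -0.1, -0.0]
width: 0.0406
finger_force: 0.0
px 389,275  xy 419 -363  LxW 79x28 yaw 5
px 492,275  xy 424 -644  LxW 99x79 yaw 90
px 409,272  xy 426 -418  LxW 127x28 yaw 4
px 343,255  xy 476 -238  LxW 84x29 yaw 173
px 307,255  xy 476 -137  LxW 106x28 yaw 171
px 526,258  xy 464 -743  LxW 130x72 yaw 180
px 153,246  xy 506 299  LxW 105x29 yaw 176
px 135,245  xy 509 352  LxW 105x29 yaw 176
px 397,220  xy 573 -390  LxW 93x72 yaw 102
px 243,212  xy 603 43  LxW 100x38 yaw 173
px 276,204  xy 623 -48  LxW 86x30 yaw 171
t 24.2 p [633.8 -45.2 175.6] rpy [ 180.    -0.  -176.7] w 40.1 F [-0.5  0.3 -0.9] ff 0.0
d cm [  0.02  -0.28 -16.06] rot [-0.  -0.   0.2]
```

View pics/side3.png

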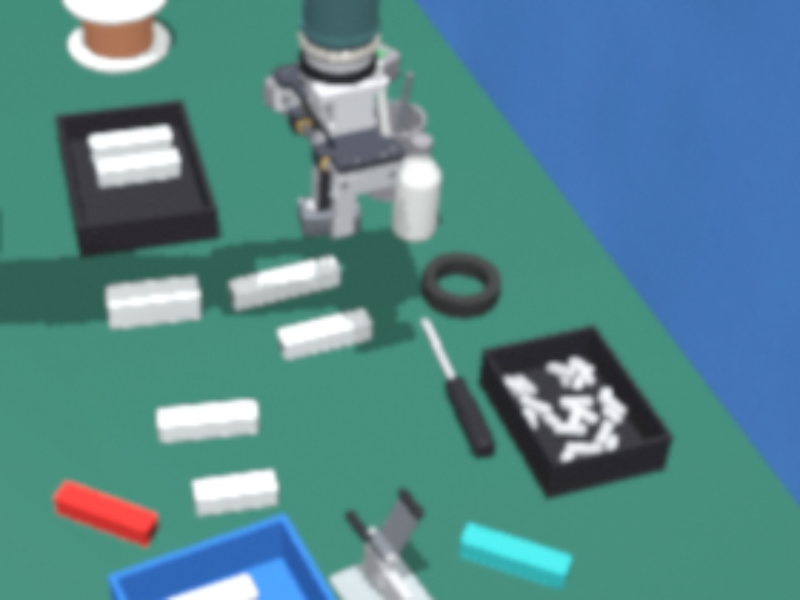

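In the side view (800x600 crop), right2 is still in place at (325,333), next to the long one at (285,282). The two placed spacers lie flat in the tray at (130,140) and (138,165).

```bash
python3 -m pendant '[[0,-0.3,-4,0,0,0.2,0.43],[0,0,-4,0,0,0,0.43],[0,0,-4,0,0,0,0.43],[0,0,-3,0,0,0,0.43],[0,0,-1,0,0,0,0.43],[0,0,0,0,0,0,0.43],[0,0,0,0,0,0,0.43],[0,0,0,0,0,0,0.1]]' | tail -5
python3 -m pendant '[[0,0,0,0,0,0,0.1],[0,0,0,0,0,0,0.1],[0,0,0,0,0,0,0.1],[0,0,0,0,0,0,0.1],[0,0,2,0,0,0,0.1],[0,0,4,0,0,0,0.1],[0,0,4,0,0,0,0.1],[0,0,5,0,0,0,0.1]]'|tail -5
python3 -m pendant '[[-1.9,4.2,0,0,0,-1.1,0.1],[-1.9,4.2,0,0,0,-1.1,0.1],[-1.9,4.2,0,0,0,-1.1,0.1],[-1.9,4.2,0,0,0,-1.1,0.1],[-1.9,4.2,0,0,0,-1.1,0.1],[-1.9,4.2,0,0,0,-1.1,0.1],[-1.9,4.2,0,0,0,-0.9,0.1],[0,0,0,0,0,0,0.1]]' | tail -3
python3 -m pendant '[[0,0,0,0,0,0,0.1],[0,0,0,0,0,0,0.1]]' | tail -3
python3 go.py 501 246 25 176
```

```text
tool_pos: [0.6356, -0.049, 0.018]
ee_rot: [-3.141, 0.004, -3.081]
wrist_force: [-0.3, -0.6, 0.6]
width: 0.0351
finger_force: 0.0
tool_pos: [0.6323, -0.0494, 0.1638]
ee_rot: [3.141, -0.006, -3.082]
wrist_force: [0.7, -0.7, -1.5]
width: 0.0239
finger_force: 30.0
wrist_force: [0.5, -0.5, -1.4]
width: 0.0236
finger_force: 30.0
wrist_force: [0.5, -0.9, -1.3]
width: 0.0236
finger_force: 30.0
t 26.8 p [501.3 243.7 165. ] rpy [-179.9   -0.   175.9] w 23.6 F [ 0.5 -0.9 -1.3] ff 30.0
d cm [ -0.03   0.23 -14.  ] rot [ 0.1 -0.   0.1]
```

```bash
python3 -m pendant '[[0,0.2,-4,0,0,0,0.1],[0,0,-4,0,0,0,0.1],[0,0,-3.5,0,0,0,0.1],[0,0,-1.5,0,0,0,0.1],[0,0,-1,0,0,0,0.1],[0,0,0,0,0,0,0.1],[0,0,0,0,0,0,0.1],[0,0,0,0,0,0,0.36]]' | tail -5
python3 -m pendant '[[0,0,0,0,0,0,0.36],[0,0,0,0,0,0,0.36],[0,0,3,0,0,0,0.36],[0,0,4,0,0,0,0.36],[0,0,4,0,0,0,0.36],[0,0,4,0,0,0,0.36],[-0.3,-4.8,0,0,0,-0.6,0.43],[-0.3,-4.8,0,0,0,-0.6,0.43]]' | tail -5
python3 -m pendant '[[-0.3,-4.8,0,0,0,-0.6,0.43],[-0.3,-4.8,0,0,0,-0.6,0.43],[-0.3,-4.8,0,0,0,-0.6,0.43],[-0.3,-4.8,0,0,0,-0.6,0.43],[-0.3,-4.8,0,0,0,-0.6,0.43],[-0.3,-4.8,0,0,0,-0.6,0.43],[0,0,0,0,0,0,0.43],[0,0,0,0,0,0,0.43]]' | tail -5
python3 - <<'E'
from h import *
im=show()
s=imaging.snapshot("side");cv2.imwrite("pics/side4.png",cv2.resize(s[100:310,180:460,::-1],(800,600)))
E
python3 go.py 477 -137 15 171
```

```text
tool_pos: [0.5025, 0.2469, 0.0271]
ee_rot: [3.14, 0.003, 3.07]
wrist_force: [0.4, 0.2, -0.2]
width: 0.0288
finger_force: 0.0
tool_pos: [0.496, 0.1509, 0.1781]
ee_rot: [3.14, 0.005, 3.053]
wrist_force: [1.0, -0.7, -0.2]
width: 0.0401
finger_force: 0.0
tool_pos: [0.4768, -0.138, 0.1756]
ee_rot: [3.141, 0.0, 2.984]
wrist_force: [0.3, 0.1, -0.9]
width: 0.0404
finger_force: 0.0
px 389,275  xy 419 -363  LxW 79x28 yaw 5
px 492,275  xy 424 -644  LxW 99x79 yaw 90
px 409,272  xy 426 -418  LxW 127x28 yaw 4
px 240,259  xy 465 52  LxW 103x38 yaw 174
px 526,257  xy 464 -743  LxW 130x72 yaw 180
px 171,247  xy 501 248  LxW 105x29 yaw 175
px 153,246  xy 506 299  LxW 105x29 yaw 176
px 135,245  xy 509 352  LxW 105x29 yaw 176
px 397,220  xy 573 -390  LxW 93x73 yaw 102
px 243,206  xy 617 45  LxW 131x29 yaw 3
t 29.3 p [ 477.1 -136.3  175.6] rpy [180.    0.  171.2] w 40.5 F [ 0.5  0.4 -0.4] ff 0.0
d cm [-1.000e-02 -7.000e-02 -1.606e+01] rot [-0.   0.  -0.2]
```

View pics/side4.png

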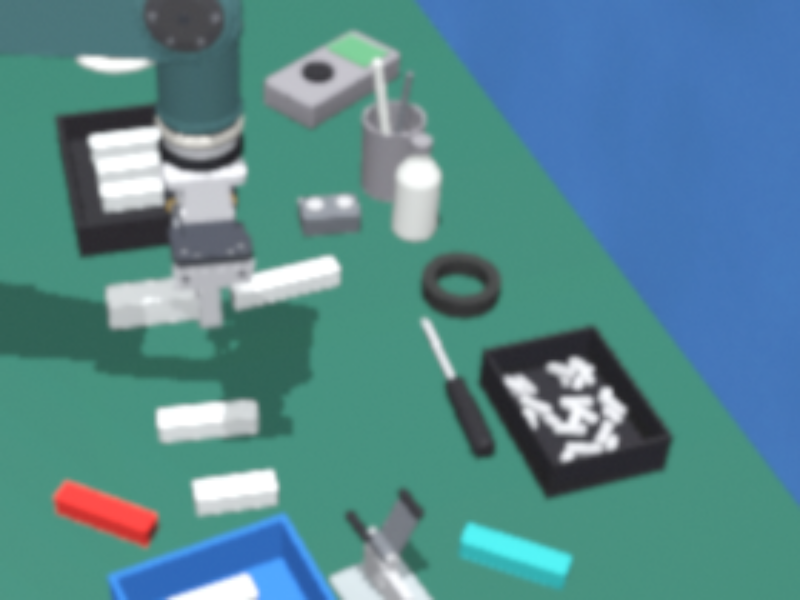

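The last right spacer is still at (207,420). I'm taking it now.

```bash
python3 -m pendant '[[0,-0.1,-4,0,0,-0.2,0.43],[0,0,-4,0,0,0,0.43],[0,0,-4,0,0,0,0.43],[0,0,-3,0,0,0,0.43],[0,0,-1,0,0,0,0.43],[0,0,0,0,0,0,0.43],[0,0,0,0,0,0,0.43],[0,0,0,0,0,0,0.1]]' | tail -5
python3 -m pendant '[[0,0,0,0,0,0,0.1],[0,0,0,0,0,0,0.1],[0,0,0,0,0,0,0.1],[0,0,0,0,0,0,0.1],[0,0,2,0,0,0,0.1],[0,0,4,0,0,0,0.1],[0,0,4,0,0,0,0.1],[0,0,5,0,0,0,0.1]]'|tail -5
python3 -m pendant '[[0.3,4.7,0,0,0,0.7,0.1],[0.3,4.7,0,0,0,0.7,0.1],[0.3,4.7,0,0,0,0.7,0.1],[0.3,4.7,0,0,0,0.7,0.1],[0.3,4.7,0,0,0,0.7,0.1],[0.3,4.7,0,0,0,0.7,0.1],[0.2,4.8,0,0,0,0.8,0.1],[0,0,0,0,0,0,0.1]]' | tail -3
python3 -m pendant '[[0,0,0,0,0,0,0.1],[0,0,0,0,0,0,0.1]]' | tail -3
python3 go.py 497 194 25 176
```

```text
tool_pos: [0.4788, -0.1385, 0.0178]
ee_rot: [-3.141, 0.004, 2.984]
wrist_force: [0.3, 0.5, -0.6]
width: 0.0358
finger_force: 0.0
tool_pos: [0.4753, -0.1379, 0.1648]
ee_rot: [3.141, -0.005, 2.983]
wrist_force: [1.1, -0.9, -0.8]
width: 0.0237
finger_force: 30.0
wrist_force: [0.6, 0.0, -0.4]
width: 0.0239
finger_force: 30.0
wrist_force: [0.3, 0.3, -2.0]
width: 0.0235
finger_force: 30.0
t 31.9 p [496.8 190.6 165. ] rpy [-179.9   -0.   175.9] w 23.5 F [ 0.3  0.3 -2. ] ff 30.0
d cm [  0.02   0.34 -14.  ] rot [ 0.1 -0.   0.1]
```

```bash
python3 -m pendant '[[0,0.3,-4,0,0,0,0.1],[0,0,-4,0,0,0,0.1],[0,0,-3.5,0,0,0,0.1],[0,0,-1.5,0,0,0,0.1],[0,0,-1,0,0,0,0.1],[0,0,0,0,0,0,0.1],[0,0,0,0,0,0,0.1],[0,0,0,0,0,0,0.36]]' | tail -5
python3 -m pendant '[[0,0,0,0,0,0,0.36],[0,0,0,0,0,0,0.36],[0,0,3,0,0,0,0.36],[0,0,4,0,0,0,0.36],[0,0,4,0,0,0,0.36],[0,0,4,0,0,0,0.36],[-0.5,-4.8,1,0,0,-8.5,1],[-0.5,-4.8,1,0,0,-8.5,1]]' | tail -5
python3 -m pendant '[[0,-4.8,1,0,0,-8.5,1],[0,-4.8,1,0,0,-8.5,1],[0,-4.8,0,0,0,-8.5,1],[0,0,0,0,0,-8.5,1],[0,0,0,0,0,-8.5,1],[0,0,0,0,0,-8.5,1],[0,0,0,0,0,-8,1],[0,0,0,0,0,0,1]]' | tail -5
python3 - <<'E'
from h import *
im=show()
s=imaging.snapshot("side")
a=cv2.resize(im[190:250,370:430,::-1],(400,400),interpolation=cv2.INTER_CUBIC); b=cv2.resize(s[260:340,280:360,::-1],(400,400),interpolation=cv2.INTER_CUBIC)
c=cv2.resize(im[210:290,110:210,::-1],(400,200+120),interpolation=cv2.INTER_CUBIC)
cv2.imwrite("pics/clip.png",np.hstack([a,b])); cv2.imwrite("pics/top5.png",im[:,:,::-1])
E
python3 go.py 571 -380 200 100
```

```text
tool_pos: [0.4996, 0.1987, 0.0266]
ee_rot: [3.128, 0.005, 3.067]
wrist_force: [5.0, 20.5, -7.6]
width: 0.0288
finger_force: 9.8
tool_pos: [0.4877, 0.0967, 0.1981]
ee_rot: [3.14, 0.004, 2.768]
wrist_force: [1.1, -0.3, -0.4]
width: 0.0468
finger_force: 0.0
tool_pos: [0.4866, -0.0471, 0.216]
ee_rot: [3.141, 0.001, 1.741]
wrist_force: [-0.2, -0.1, 0.2]
width: 0.0936
finger_force: 0.0
px 389,275  xy 419 -363  LxW 79x28 yaw 5
px 492,275  xy 424 -644  LxW 99x79 yaw 90
px 409,272  xy 426 -418  LxW 127x28 yaw 4
px 343,255  xy 476 -238  LxW 84x29 yaw 173
px 526,258  xy 464 -743  LxW 130x72 yaw 180
px 189,248  xy 497 198  LxW 104x29 yaw 176
px 171,247  xy 501 248  LxW 105x29 yaw 175
px 153,246  xy 506 299  LxW 105x29 yaw 176
px 135,245  xy 509 352  LxW 105x29 yaw 176
px 397,220  xy 573 -390  LxW 93x71 yaw 102
px 242,198  xy 638 47  LxW 89x29 yaw 0
t 34.4 p [486.7 -46.5 215.9] rpy [180.   0. 100.] w 94.2 F [-1.5  0.4 -0.4] ff 0.0
d cm [  8.43 -33.35  -1.59] rot [0. 0. 0.]
```

View pics/clip.png

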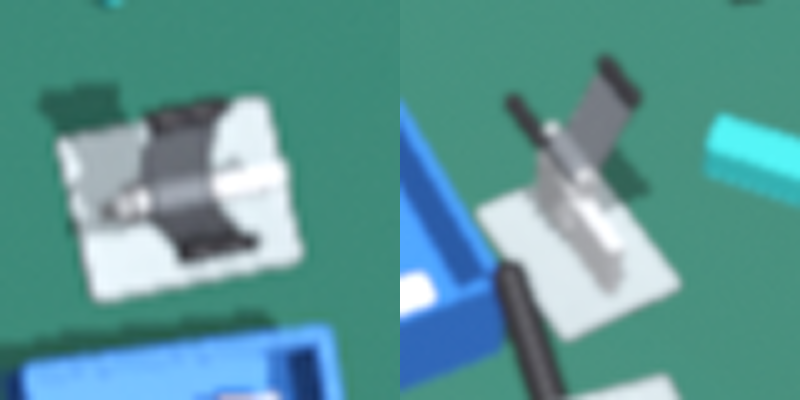

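```bash
python3 - <<'E'
from h import *
T=lambda x,y:(370+x*60/400,190+y*60/400); S=lambda x,y:(280+(x-400)/5,260+y/5)
for n,a,b in[("far +y",(150,115),(604,62)),("far -y",(226,105),(634,100)),("near +y",(185,250),(513,102)),("near -y",(256,240),(547,140))]:
    p,g=tri(T(*a),S(*b)); print(n,np.round(p*1000),"gap %.1f"%(g*1000),np.round(plane("top",*T(*a),.110)*1000))
for n,a in[("plate -y",(285,172)),("plate +y",(110,208))]: print(n,np.round(plane("top",*T(*a),.045)*1000))
E
```

```text
far +y [ 596. -361.  107.] gap 4.8 [ 598. -361.  110.]
far -y [ 599. -390.  110.] gap 3.8 [ 601. -391.  110.]
near +y [ 542. -372.  108.] gap 4.0 [ 544. -372.  110.]
near -y [ 548. -400.  109.] gap 0.1 [ 548. -400.  110.]
plate -y [ 581. -430.   45.]
plate +y [ 567. -357.   45.]
```

```bash
python3 -m pendant '[[1.1,-4.2,-0.2,0,0,0,1],[1.1,-4.2,-0.2,0,0,0,1],[1.1,-4.2,-0.2,0,0,0,1],[1.1,-4.2,-0.2,0,0,0,1],[1.1,-4.2,-0.2,0,0,0,1],[1.1,-4.2,-0.2,0,0,0,1],[1.1,-4.2,-0.2,0,0,0,1],[0.8,-4,-0.2,0,0,0.5,1]]' | tail -3
python3 -m pendant '[[0,0,0,0,0,0,1],[0,0,0,0,0,0,1],[0,0,0,0,0,0,1]]' | tail -3
python3 - <<'E'
from h import *
im=imaging.snapshot("top");s=imaging.snapshot("side")
a=cv2.resize(im[205:290,105:215,::-1],(400,309),interpolation=cv2.INTER_CUBIC); b=cv2.resize(s[130:195,195:265,::-1],(400,371),interpolation=cv2.INTER_CUBIC)
o=np.zeros((400,800,3),np.uint8); o[:309,:400]=a;o[:371,400:]=b
cv2.imwrite("pics/tray.png",o)
E
python3 go.py 571.5 -381 100 100.5
```

```text
wrist_force: [0.5, 0.1, 0.0]
width: 0.0939
finger_force: 0.0
wrist_force: [-0.4, -0.4, -0.0]
width: 0.0939
finger_force: 0.0
t 35.6 p [ 572.1 -378.   200.6] rpy [179.9   0.  100.5] w 94.1 F [-0.7 -0.8  0.5] ff 0.0
d cm [ -0.06  -0.3  -10.06] rot [ 0.   0.1 -0. ]
```

View pics/tray.png

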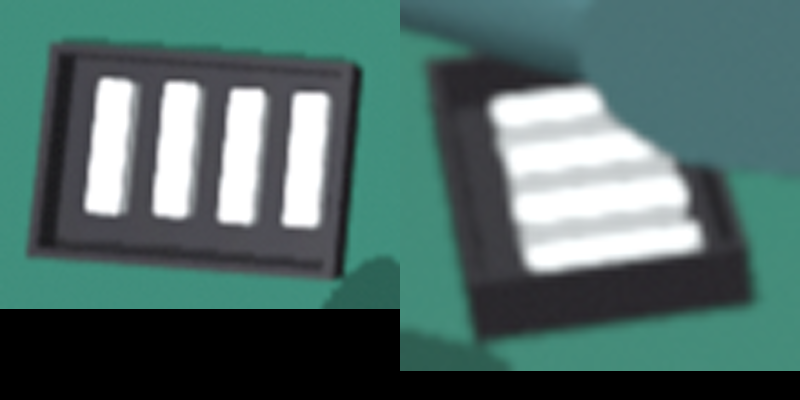

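All four right spacers lie flat in the tray, in the top crop at x 110, 177, 242 and 307. The near rim runs from (28,256) to (325,276).

```bash
python3 - <<'E'
from h import *
T=lambda x,y:(105+x*.275,205+y*.275); S=lambda x,y:(195+(x-400)*.175,130+y*.1752)
for n,a,b in[("BR",(325,276),(472,280)),("BL",(28,256),(430,65))]:
    p,g=tri(T(*a),S(*b)); print(n,np.round(p*1000),"gap %.1f"%(g*1000),np.round(plane("top",*T(*a),.045)*1000))
print("mid wall",np.round(plane("top",*T(178,261),.045)*1000),"outer",np.round(plane("top",*T(178,267),.045)*1000),"far outer",np.round(plane("top",*T(205,53),.045)*1000))
E
python3 -m pendant '[[-0.1,-0.3,-3,0,0,0,1],[0,0,-3,0,0,0,1],[0,0,-2,0,0,0,1],[0,0,-1.5,0,0,0,1],[0,0,-0.6,0,0,0,1],[0,0,0,0,0,0,1],[0,0,0,0,0,0,1]]'
python3 go.py 571.5 -381 100 100.5
```

```text
BR [406. 176.  42.] gap 1.0 [407. 176.  45.]
BL [424. 406.  37.] gap 1.4 [424. 403.  45.]
mid wall [419. 288.  45.] outer [414. 288.  45.] far outer [578. 271.  45.]
time: 36.3
tool_pos: [0.5717, -0.3825, 0.1002]
ee_rot: [3.14, 0.002, 1.753]
wrist_force: [-0.3, -0.1, -0.1]
width: 0.0941
finger_force: 0.0
t 36.3 p [ 571.7 -382.5  100.2] rpy [1.799e+02 1.000e-01 1.005e+02] w 94.1 F [-0.3 -0.1 -0.1] ff 0.0
d cm [-0.02  0.15 -0.02] rot [0.1 0.1 0. ]
```

```bash
python3 -m pendant '[[0,0,0,0,0,0,0.7],[0,0,0,0,0,0,0.65],[0,0,0,0,0,0,0.58],[0,0,0,0,0,0,0.5],[0,0,0,0,0,0,0.42],[0,0,0,0,0,0,0.34],[0,0,0,0,0,0,0.3],[0,0,0,0,0,0,0.3]]'
python3 -m pendant '[[0,0,0,0,0,0,0.3],[0,0,0,0,0,0,0.3],[0,0,0,0,0,0,0.3]]'
python3 - <<'E'
from h import *
im=imaging.snapshot("top");s=imaging.snapshot("side")
cv2.imwrite("pics/grip.png",cv2.resize(s[240:350,260:370,::-1],(600,600),interpolation=cv2.INTER_CUBIC))
E
```

```text
time: 37.1
tool_pos: [0.5709, -0.3821, 0.0982]
ee_rot: [-3.141, -0.0, 1.753]
wrist_force: [0.2, 1.2, -1.3]
width: 0.0346
finger_force: 30.0
time: 37.4
tool_pos: [0.571, -0.3822, 0.0985]
ee_rot: [3.142, -0.0, 1.753]
wrist_force: [-0.7, 0.5, -1.1]
width: 0.0342
finger_force: 30.0
```

View pics/grip.png

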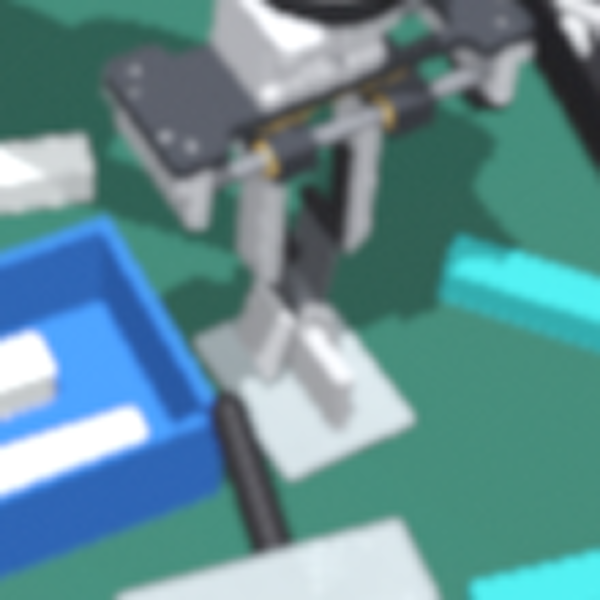

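The clip is squeezed to its stop and the jaws are open either side of the plate. I'm lifting it.

```bash
python3 -m pendant '[[0,0,0.7,0,0,0,0.3],[0,0,1,0,0,0,0.3],[0,0,1,0,0,0,0.3],[0,0,1.5,0,0,0,0.3],[0,0,2,0,0,0,0.3],[0,0,2,0,0,0,0.3],[0,0,2,0,0,0,0.3],[0,0,0,0,0,0,0.3]]'
python3 - <<'E'
from h import *
im=imaging.snapshot("top");s=imaging.snapshot("side")
cv2.imwrite("pics/lift.png",cv2.resize(s[200:350,240:390,::-1],(600,600),interpolation=cv2.INTER_CUBIC))
E
python3 go.py 418 274 200 85.7
```

```text
time: 38.3
tool_pos: [0.5725, -0.3834, 0.2065]
ee_rot: [3.135, 0.007, 1.753]
wrist_force: [1.4, 0.8, -0.4]
width: 0.0339
finger_force: 30.0
t 38.4 p [ 571.3 -382.5  201.8] rpy [1.799e+02 1.000e-01 1.004e+02] w 34.0 F [-0.  -0.2 -1.6] ff 30.0
d cm [-15.33  65.65  -0.18] rot [  0.1   0.1 -14.7]
```

View pics/lift.png

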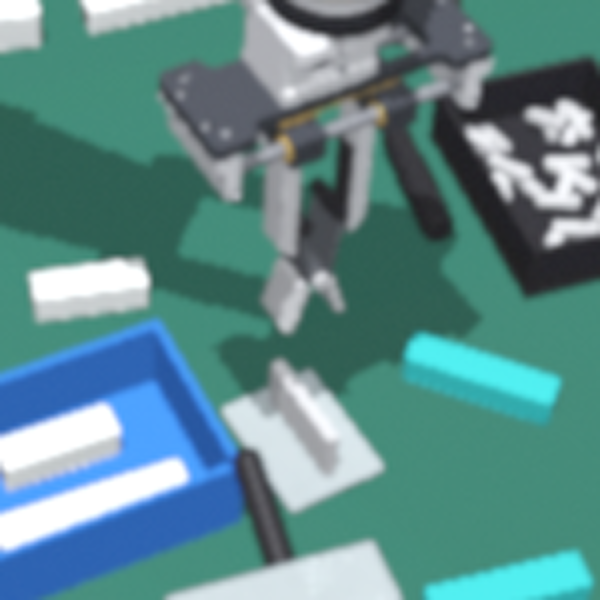

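```bash
python3 - <<'E'
from h import *
for n,a,y in[("near -y",(290,330),-.399),("near +y",(264,308),-.370),("far -y",(341,308),-.394)]:
    c,d=ray("side",240+a[0]/4,200+a[1]/4); print(n,np.round((c+d*(y-c[1])/d[1])*1000))
E
python3 -m pendant '[[-1.1,4.4,0,0,0,-1.1,0.3],[-1.1,4.4,0,0,0,-1.1,0.3],[-1.1,4.4,0,0,0,-1.1,0.3],[-1.1,4.4,0,0,0,-1.1,0.3],[-1.1,4.4,0,0,0,-1.1,0.3],[-1.1,4.4,0,0,0,-1.1,0.3],[-1.1,4.4,0,0,0,-1.1,0.3],[-1.1,4.4,0,0,0,-1.1,0.3]]' | tail -3
python3 -m pendant '[[-1.1,4.4,0,0,0,-1.1,0.3],[-1.1,4.4,0,0,0,-1.1,0.3],[-1.1,4.4,0,0,0,-1.1,0.3],[-1.1,4.4,0,0,0,-1.1,0.3],[-1.1,4.4,0,0,0,-1.1,0.3],[-1,4.3,0,0,0,-0.4,0.3],[0,4,0,0,0,0,0.3],[0,0,0,0,0,0,0.3]]' | tail -3
python3 -m pendant '[[0,0,0,0,0,0,0.3],[0,0,0,0,0,0,0.3]]' | tail -3
python3 - <<'E'
from h import *
s=imaging.snapshot("side")
cv2.imwrite("pics/over.png",cv2.resize(s[70:210,160:300,::-1],(600,600),interpolation=cv2.INTER_CUBIC))
E
python3 go.py 418 274 150 85.7
```

```text
near -y [ 555. -399.  126.]
near +y [ 550. -370.  116.]
far -y [ 590. -394.  129.]
wrist_force: [0.6, 0.7, -1.2]
width: 0.0339
finger_force: 30.0
wrist_force: [0.2, -0.3, -2.5]
width: 0.0345
finger_force: 30.0
wrist_force: [-0.1, 0.4, -2.3]
width: 0.034
finger_force: 30.0
t 40.2 p [418.  271.5 199.9] rpy [-1.80e+02  1.00e-01  8.56e+01] w 34.4 F [ 0.8 -0.1 -1.1] ff 30.0
d cm [ 0.    0.25 -4.99] rot [ 0.1 -0.   0.1]
```

View pics/over.png

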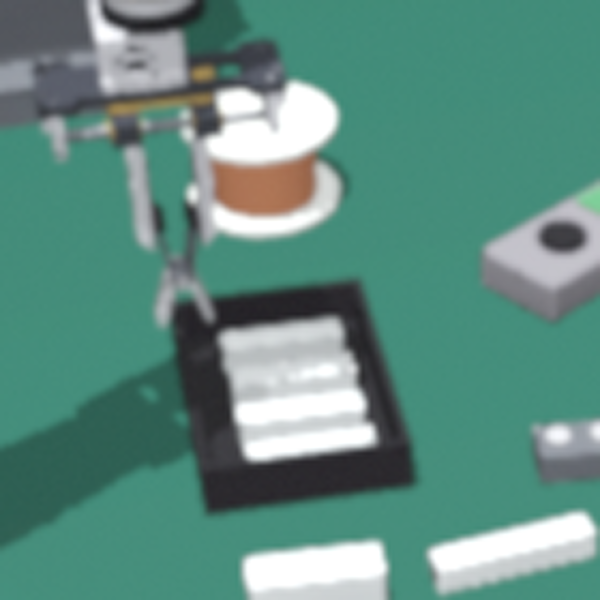

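```bash
python3 -m pendant '[[0,0.2,-2,0,0,0,0.3],[0,0,-2,0,0,0,0.3],[0,0,-2,0,0,0,0.3],[0,0,-1.5,0,0,0,0.3],[0,0,-1,0,0,0,0.3],[0,0,-0.5,0,0,0,0.3],[0,0,0,0,0,0,0.3],[0,0,0,0,0,0,0.3]]'
python3 - <<'E'
from h import *
s=imaging.snapshot("side")
cv2.imwrite("pics/set.png",cv2.resize(s[90:200,160:270,::-1],(600,600),interpolation=cv2.INTER_CUBIC))
E
python3 go.py 418 274 98 85.7
```

```text
time: 41.05
tool_pos: [0.4186, 0.2747, 0.1114]
ee_rot: [3.14, -0.001, 1.496]
wrist_force: [-0.3, -0.1, -1.2]
width: 0.034
finger_force: 30.0
t 41.1 p [418.7 274.9 111.6] rpy [ 1.799e+02 -1.000e-01  8.570e+01] w 34.1 F [-0.4  0.2 -1.4] ff 30.0
d cm [-0.07 -0.09 -1.36] rot [-0.1  0.1 -0. ]
```

View pics/set.png

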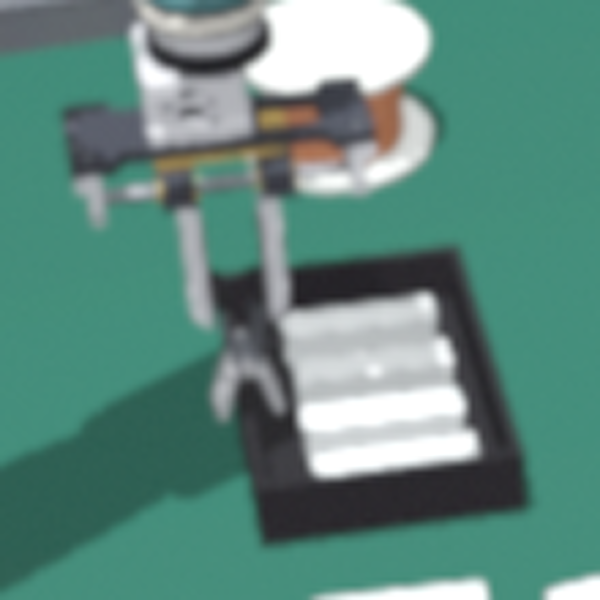

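The wall runs between the open jaws, outer at (222,410) and inner at (278,410), with no spacer touched. Lowering further.

```bash
python3 -m pendant '[[-0.1,0,-0.5,0,0,0,0.3],[0,0,-0.4,0,0,0,0.3],[0,0,-0.3,0,0,0,0.3],[0,0,0,0,0,0,0.3],[0,0,0,0,0,0,0.3]]'
python3 -m pendant '[[0,0,-0.2,0,0,0,0.3],[0,0,-0.2,0,0,0,0.3],[0,0,0,0,0,0,0.3],[0,0,0,0,0,0,0.3]]'
```

```text
time: 41.6
tool_pos: [0.4169, 0.2748, 0.0984]
ee_rot: [-3.141, 0.0, 1.496]
wrist_force: [0.4, -0.2, -0.5]
width: 0.0339
finger_force: 30.0
time: 42.0
tool_pos: [0.417, 0.2747, 0.0944]
ee_rot: [-3.142, 0.0, 1.496]
wrist_force: [-0.6, 0.5, -1.7]
width: 0.034
finger_force: 30.0
```

```bash
python3 -m pendant '[[0,0,-0.1,0,0,0,0.43],[0,0,-0.2,0,0,0,0.5],[0,0,-0.2,0,0,0,0.57],[0,0,-0.1,0,0,0,0.64],[0,0,0,0,0,0,0.7],[0,0,0,0,0,0,0.8],[0,0,0,0,0,0,0.95],[0,0,0,0,0,0,1]]'
python3 -m pendant '[[0,0,0,0,0,0,1],[0,0,2,0,0,0,1],[0,0,3,0,0,0,1],[0,0,4,0,0,0,1],[-2,-4,4,0,0,0,1],[-2,-5,2,0,0,0,1],[-2,-5,0,0,0,0,1],[0,-5,0,0,0,0,1]]'
python3 -m pendant '[[0,-5,0,0,0,0,1],[0,-5,0,0,0,0,1],[0,0,0,0,0,0,1],[0,0,0,0,0,0,1]]' | head -2
python3 - <<'E'
from h import *
im=show();s=imaging.snapshot("side")
a=cv2.resize(im[205:295,110:200,::-1],(400,400),interpolation=cv2.INTER_CUBIC)
b=cv2.resize(s[110:200,170:260,::-1],(400,400),interpolation=cv2.INTER_CUBIC)
cv2.imwrite("pics/fin.png",np.hstack([a,b])); cv2.imwrite("pics/fs.png",s[:,:,::-1])
E
```

```text
time: 42.8
tool_pos: [0.4182, 0.2748, 0.0892]
ee_rot: [3.139, -0.001, 1.496]
wrist_force: [0.7, -0.1, -0.2]
width: 0.0866
finger_force: 0.0
time: 43.6
tool_pos: [0.3636, 0.1006, 0.2311]
ee_rot: [3.137, -0.001, 1.499]
wrist_force: [1.7, -0.1, 0.3]
width: 0.0942
finger_force: 0.0
time: 44.0
tool_pos: [0.3646, 0.0003, 0.2296]
px 389,275  xy 419 -363  LxW 79x28 yaw 5
px 492,275  xy 424 -644  LxW 99x79 yaw 90
px 409,272  xy 426 -418  LxW 127x28 yaw 4
px 343,255  xy 476 -238  LxW 84x29 yaw 173
px 526,258  xy 464 -743  LxW 130x72 yaw 180
px 189,248  xy 497 198  LxW 104x29 yaw 176
px 171,248  xy 500 248  LxW 104x29 yaw 175
px 153,246  xy 506 299  LxW 100x29 yaw 176
px 135,245  xy 508 352  LxW 103x29 yaw 176
px 397,219  xy 574 -390  LxW 93x72 yaw 101
px 243,206  xy 616 45  LxW 130x29 yaw 3
```

View pics/fin.png

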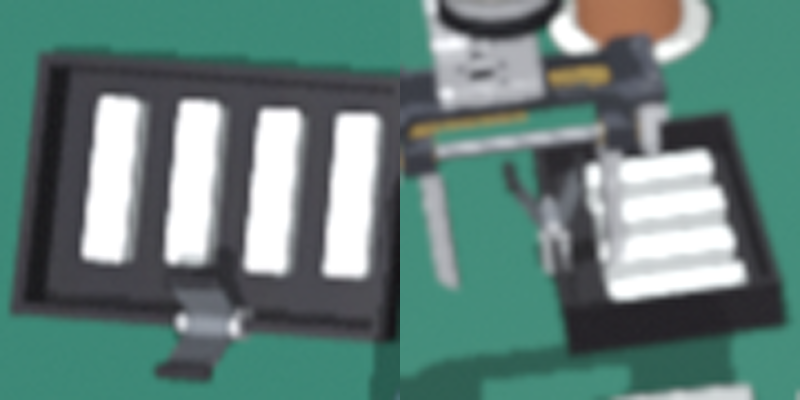

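```bash
python3 - <<'E'
from h import *
T=lambda x,y:(110+x*.225,205+y*.225); S=lambda x,y:(170+(x-400)*.225,110+y*.225)
for n,a,b in[("outer bar",(183,370),(515,180)),("pivot -y end",(240,325),(556,238)),("pivot mid",(212,324),(550,220)),("inner bar",(205,266),(572,185))]:
    p,g=tri(T(*a),S(*b)); print(n,np.round(p*1000),"gap %.1f"%(g*1000))
E
```

```text
outer bar [390. 281.  88.] gap 1.2
pivot -y end [415. 261.  43.] gap 0.7
pivot mid [415. 277.  49.] gap 2.6
inner bar [442. 275.  78.] gap 18.8
```

```bash
python3 -m pendant '[[-1,-5,0,0,0,0,1],[-1,-5,0,0,0,0,1],[-1,-5,0,0,0,0,1],[0,0,0,0,0,0,1],[0,0,0,0,0,0,1]]' | head -2
python3 - <<'E'
from h import *
a=imaging.snapshot("top").astype(int); b=cv2.imread("pics/top5.png")[:,:,::-1].astype(int)
s1=imaging.snapshot("side").astype(int)
hsv=s1[110:200,175:240]
# dark/steel clip pixels against green, outside tray: outer bar location
m=(s1[:,:,1]-s1[:,:,0]<25)&(s1.sum(2)<330); ys,xs=np.nonzero(m[140:165,185:202]); print("outer bar side px",xs.mean()+185,ys.mean()+140,len(xs),ys.min()+140)
m=(a[:,:,1]-a[:,:,0]<25)&(a.sum(2)<330); ys,xs=np.nonzero(m[280:296,140:165]); print("outer bar top px",xs.mean()+140,ys.mean()+280,len(xs))
import sys
E
```

```text
time: 44.6
tool_pos: [0.3353, -0.145, 0.2291]
outer bar side px 193.6060606060606 150.93939393939394 99 146
outer bar top px 153.18269230769232 284.9807692307692 104
```

```bash
python3 -c "
from bench import robot
print(robot.close_job())"
```

```text
the job is handed in; nothing more can be done
None
```

The job is handed in: both stray spacers are in the bin, all four 100 mm × 24 mm spacers found on the bench lie flat in the tray, and the clip is on the near rim, well past 10 mm deep by camera measurement (its exact depth is uncertain by several mm).

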